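# Carry a model drum on a free-running shuttle to the V-saddle stand

### The job

Take the carrier by its handle block and bring it to the stand, tilting it as needed so that its free-running shuttle, with the model drum lying in it, never runs against the end of its travel. Hold the carrier above the stand with the drum kept steady right over the V-saddle for two full seconds, then lower it gently around the stand until the drum rests in the saddle and the carrier stands on the table, and let go. Do not touch the delicate drum with the gripper or arm, do not let it drop, and leave the other things on the table alone.

Things in the scene. Friction and masses are not known exactly. Their poses are not given: they have to be found in the camera images.
- carrier: Loose frame, 100 x 338 mm, about 0.4 kg: two round aluminium rods (10 mm diameter, along y, at x = -37 and +37 mm, tops at z = 20 mm) between plywood end bars (14 mm thick, 50 mm tall, inner faces at y = -155 and +155 mm). Open right through between the rods, 64 mm wide. Origin: underside centre, at table height at the start; x away from the handle, y along the rods, z up.
- carrier_grip (a point): Grip point on the carrier's upright wooden handle block (24 mm thick in x, 60 mm in y, 95 mm tall, joined by a flat bracket 40 mm wide, z 5 to 13 mm): at x = -115, y = 0, z = 72 mm in the carrier's frame, 23 mm below the block's top. Close the fingers across the 24 mm, along the carrier's x. Carrier's axes.
- shuttle (a joint): Place of the shuttle along the carrier's rods (m, 0 in the middle, grows along the carrier's +y). Ball bushings, no friction to speak of: on a slope it runs away at g x slope (9.8 m/s2 per rad), and when the carrier accelerates along y it stays behind. Damping only 0.06 N s/m. Its run ends at -0.090 and +0.090, against the end bars.
- shuttle_nest (a point): On the shuttle: where the drum's axis middle lies in it, 50 mm above the carrier's underside. The shuttle is an open steel cradle, 122 mm along y, about 0.15 kg, with two V-notches that hold the drum's journals from below and a crossbar at each end (inner faces 54 mm from the nest along y, undersides 22 mm above the carrier's underside). Carrier's axes.
- drum: Cream turned model drum with dark window marks, about 0.18 kg (0.7 to 1.4 times that), lying loose in the shuttle's notches: body 60 mm diameter, 52 mm long, and at each end a journal of 30 mm diameter, 94 mm over all. Lifts out upwards. Origin: its centre; x along its axis.
- stand: Fixed stand: steel base plate 50 x 90 x 8 mm, pillar, and a 90 degree aluminium V, 36 mm long in x, its flanks falling to the middle from y = -30 and +30 mm (outer corners 35 mm), tops 63 mm above the table. It fits up between the carrier's rods and the shuttle's crossbars. Origin: underside centre; x along the trough, which the drum's axis must follow (carrier's x along stand's x); z up.
- saddle_seat (a point): Where the drum's centre rests in the saddle: on the stand's axis, 75 mm above the table. A carrier lowered around the stand hands the drum over when its underside is 25 mm above the table, and then goes on down to the table. Stand's axes.
- glue: Bystander: white glue bottle, 52 mm diameter, 130 mm tall, red cap. Origin: underside centre.
- foam_block: Bystander: cream foam block, 70 x 100 x 50 mm. Origin: underside centre.
- jar: Bystander: glass jar with a yellow lid, 70 mm diameter, 75 mm tall. Origin: underside centre.
Mind the look-alikes: they are no part of the job. What is shaped like the drum but blue or pink is not meant.

How it is judged:
On the way:
1. the carrier is held above the stand with the drum on it, steady over the saddle (height (world z) of carrier above 0.072 m and horizontal distance between drum and saddle_seat below 0.025 m and distance between drum and shuttle_nest below 0.012 m and linear speed of drum below 0.08 m/s and linear speed of carrier below 0.1 m/s), for 1.5 s.
At the end, for the whole second after the job is handed in: The drum rests in the saddle: centre within 10 mm of the seat point across the trough and in height, 23 mm along it, axis within 0.25 rad of the trough, out of the shuttle's notches and touching only the saddle. The carrier stands on the table (within 10 mm, tilt below 0.06 rad), at rest (x of drum in the frame of saddle_seat between -0.023 and 0.023 m and y of drum in the frame of saddle_seat between -0.01 and 0.01 m and z of drum in the frame of saddle_seat between -0.01 and 0.01 m and angle between the x axis of drum and the x axis of saddle_seat, either way round below 0.25 rad and linear speed of each of drum, carrier below 0.03 m/s and height (world z) of carrier below 0.01 m and angle between carrier's own z axis and vertical below 0.06 rad and distance between drum and shuttle_nest above 0.012 m and contact force between drum and carrier below 0.2 N).
It fails at once if the shuttle with the drum ran against the end of its travel (distance between drum and shuttle_nest below 0.012 m and (value of joint shuttle above 0.0885 m or value of joint shuttle below -0.0885 m)).
It fails at once if the drum was touched by the gripper or arm (contact force between any of the fingers, the arm and drum above 0.3 N).
It fails at once if the drum was dropped or flung (faster than 0.5 m/s) (linear speed of drum above 0.5 m/s).
It fails at once if the drum fell out of the shuttle (height (world z) of drum below 0.04 m or (distance between drum and shuttle_nest above 0.02 m and distance between drum and saddle_seat above 0.03 m)).
It fails at once if the glue bottle, foam block or jar was disturbed (distance of any of glue, foam_block, jar from where it was at the start of the episode above 0.03 m).
It also fails if it takes over 67 s, if anything falls off the work surface, if the arm or the gripper's body presses on something with over 40 N, if the wrist force passes 120 N, or if a joint passes its speed limit or range.

### The arm

A 7-joint arm with a two-finger parallel gripper is mounted at the origin on the work surface. World frame = base frame: x ahead of the robot, y to its left, z up, the work surface at z = 0. Lengths are in m, angles in rad, forces in N, time in s.
With the tool pointing down it reaches from about 0.375 to 0.925 m from the base axis. Payload 3.1 kg.
Tool frame: the origin (TCP) lies between the finger pads; the fingertips stand 19 mm ahead of it and the grasp point (between the pads) is the TCP; z points along the fingers, y is the line along which they close (so a half turn about z gives the same grasp; the last joint's range is limited). The gripper opens to 85 mm and grips with 20 to 120 N. Pads are 22 mm wide; open, the fingers measure 114 mm over their backs; the gripper's body (76 mm by 85 mm) begins 54 mm behind the grasp point. The pads swing forward as they close: fully open they stand 13 mm farther back than shut.
Start: joints at [-1.417, 0.383, 0.044, 1.598, -0.018, 1.161, -0.05], TCP at [0.162, 0.63, 0.25] pointing down, gripper open.
Joint ranges: [-2.61, 2.61], [-0.41, 2.15], [-1.48, 1.57], [0, 2.5], [-1.57, 4.71], [0.05, 1.97], [-2.85, 2.85]. Speed limits (rad/s): [2.79, 2.79, 3.14, 3.14, 3.14, 3.14, 3.14].

### API

Orientations are given as a unit quaternion [x, y, z, w].
In Python, from bench import move_ptp, movel, move_j, move_gripper, pause, inverse_kinematics, read_camera, camera_params, MotionError, sign_off, look_for, tip_of, read_time_s, read_qpos, read_joint_vel, read_effort, read_eef_pos, read_tcp_rot, read_ft_force, read_ft_torque, read_finger_gap, read_grasp_force gives the robot as it stands. Calls block until the motion is done:
- move_ptp(position, orientation): joint-space move of the TCP to a pose.
- movel(position, orientation=None, speed=0.15): straight line of the TCP; orientation=None keeps the orientation; speed is the mean speed in m/s.
- move_j(angles): joint-space move.
- move_gripper(opening, effort=None): finger opening in m; effort is the grip in N (None keeps the last); returns when the fingers have stopped.
- pause(seconds).
- inverse_kinematics(position, orientation): joint angles nearest the present ones, or None.
- read_camera(name): name is "scene" or "side" or "wrist"; returns the picture (384x512x3 uint8, red, green, blue); there is no depth.
- camera_params(name): a dict with "K" (3x3 intrinsics, pixels), "camera_from_world" (4x4, takes a point from world to camera coordinates). Camera axes: x right, y down, z forward; pixel columns grow to the right and rows downward; lengths in m; the calibration is good to about 2 mm. The wrist camera is an equidistant fisheye: a pixel r from the principal point sees the ray r / f radians off the axis. A picture is of the moment at which its call begins: read the wrist's pose just before it. camera_params takes no time and is no camera call; for the wrist camera it gives the pose at the moment of the call.
A pose or a line that the arm cannot do raises MotionError and nothing moves.
- sign_off(): hands the job in; it is judged then, once.
Trained networks look in the newest picture that a camera, given by its name, has taken for a name from the list of things; names that differ only in an ending like _2 or _b are one class to them, and where a whole thing is asked for, a point or a joint stands for the part that bears it (a point fixed in the world has none). Each returns a list of dicts, best first, with "confidence" (0 to 1); they miss things now and then, are a little off and sometimes report something else, mostly with a low value. They report only what shows in the picture. A call takes as long as a camera call. They do not tell look-alikes from the thing itself.
- look_for(camera, name): "at" ([column, row] in pixels, amid what is visible of it).
- tip_of(camera, name): "at" ([column, row] in pixels: a listed point, or the origin of a listed thing).
Readings, each from a call of its own:
- read_time_s(): time.
- read_qpos(): joint angles.
- read_joint_vel(): joint speeds.
- read_effort(): joint torques, N m.
- read_eef_pos(): TCP position.
- read_tcp_rot(): TCP orientation.
- read_ft_force(): force on the tool from outside, world axes, zero at the start.
- read_ft_torque(): the same for the moment, N m.
- read_finger_gap(): finger opening in m.
- read_grasp_force(): force on a finger pad.
Only numpy, scipy, OpenCV 4.12 (cv2) and the standard library are available. Lean on these libraries where they do the work, as an engineer would, in place of code of your own. Each camera call takes 0.05 s, during which the arm holds its last target. There are 200 camera calls.

## Working session

There is one attempt and no reset: what is moved stays moved. The work goes in short steps, each a Python script; the robot and the scene stay as the last script left them, time stands still between calls to the robot, and variables do not carry over. Pictures are saved under pics/ and viewed, at most 10 in all, crops included, and the job is handed in when it is done.

```bash
ls; mkdir -p pics
python3 - <<'E'
from bench import *
import cv2,numpy as np
for c in ["scene","side"]:
    im=read_camera(c); cv2.imwrite(f"pics/{c}0.png",im[:,:,::-1])
    p=camera_params(c); print(c,np.round(p["K"],1).tolist(),np.round(p["camera_from_world"],3).tolist())
    for n in ["carrier","carrier_grip","shuttle_nest","drum","stand","saddle_seat","glue","foam_block","jar"]:
        print(n,[(np.round(d["at"]).tolist(),round(d["confidence"],2)) for d in tip_of(c,n)[:4]])
print(read_time_s(),read_tcp_rot())
E
python3 -c "
import cv2,numpy as np
a=[cv2.imread('pics/%s0.png'%c) for c in('scene','side')]
cv2.imwrite('pics/both0.png',cv2.resize(np.vstack(a),None,fx=.78,fy=.78))"
```

```text
pics
scene [[351.4, 0.0, 249.3], [0.0, 351.4, 197.2], [0.0, 0.0, 1.0]] [[-0.813, 0.583, -0.008, 0.525], [0.515, 0.711, -0.479, -0.198], [-0.273, -0.393, -0.878, 1.125], [0.0, 0.0, 0.0, 1.0]]
carrier [([239.0, 190.0], 0.6)]
carrier_grip [([262.0, 347.0], 0.71), ([275.0, 170.0], 0.64)]
shuttle_nest [([240.0, 184.0], 0.78)]
drum [([330.0, 186.0], 0.96), ([220.0, 115.0], 0.78), ([158.0, 174.0], 0.68), ([236.0, 182.0], 0.58)]
stand [([300.0, 273.0], 0.69)]
saddle_seat [([309.0, 266.0], 0.94)]
glue [([218.0, 271.0], 0.86)]
foam_block [([177.0, 222.0], 0.79)]
jar [([262.0, 346.0], 0.69), ([240.0, 181.0], 0.44)]
side [[412.4, 0.0, 253.0], [0.0, 412.4, 182.5], [0.0, 0.0, 1.0]] [[-1.0, -0.023, -0.007, 0.557], [-0.007, 0.543, -0.839, 0.115], [0.024, -0.839, -0.543, 0.943], [0.0, 0.0, 0.0, 1.0]]
carrier [([248.0, 192.0], 0.92), ([248.0, 176.0], 0.35)]
carrier_grip [([294.0, 174.0], 0.66)]
shuttle_nest [([245.0, 175.0], 0.63)]
drum [([330.0, 167.0], 0.87), ([251.0, 177.0], 0.86), ([285.0, 136.0], 0.82), ([249.0, 193.0], 0.73)]
stand [([242.0, 275.0], 0.66), ([249.0, 178.0], 0.26)]
saddle_seat []
glue [([166.0, 232.0], 0.56)]
foam_block [([174.0, 188.0], 0.9)]
jar [([136.0, 305.0], 0.71)]
1.0 [1.25531504e-01 9.92089634e-01 1.41682853e-05 2.30853830e-06]
```

View pics/both0.png

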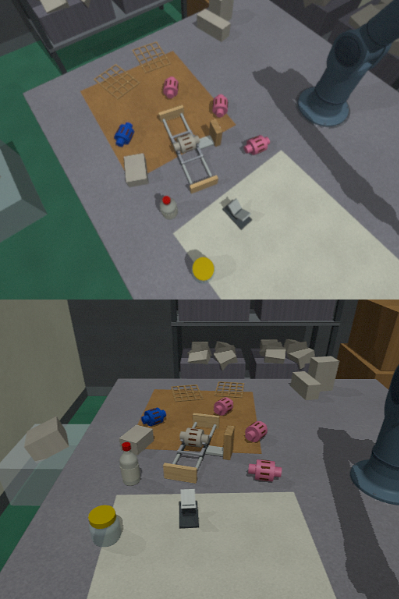

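The cream drum lies in the carrier at about scene (236,182) and side (249,177). The look-alikes are pink drums at scene (220,115), (283,135) and (330,186), and a blue one at (158,174). I choose the cream one and check it in a close crop.

```bash
cat > h.py <<'E'
from bench import *
import cv2,numpy as np
from scipy.optimize import least_squares
def ray(c,px):
    p=camera_params(c);K=np.array(p["K"]);T=np.array(p["camera_from_world"])
    d=np.linalg.solve(K,[px[0],px[1],1.]);R=T[:3,:3]
    return -R.T@T[:3,3],R.T@d
def atz(c,px,z):
    o,d=ray(c,px);return o+d*(z-o[2])/d[2]
def tri(a,b):
    (o1,d1),(o2,d2)=ray("scene",a),ray("side",b)
    s=np.linalg.lstsq(np.c_[d1,-d2],o2-o1,rcond=None)[0]
    p,q=o1+s[0]*d1,o2+s[1]*d2
    return (p+q)/2,np.linalg.norm(p-q)
def proj(c,P):
    p=camera_params(c);T=np.array(p["camera_from_world"])
    q=(np.atleast_2d(P)@T[:3,:3].T+T[:3,3])@np.array(p["K"]).T
    return q[:,:2]/q[:,2:]
E
python3 - <<'E'
from h import *
for n,a,b in [("grip",(275,170),(294,174)),("nest",(240,184),(245,175)),("drum",(236,182),(249,177)),("carr",(239,190),(248,192)),("stand",(300,273),(242,275)),("glue",(218,271),(166,232)),("foam",(177,222),(174,188)),("jar",(262,346),(136,305))]:
    p,e=tri(a,b);print(n,p.round(3),round(e,4))
print(atz("scene",(309,266),.075))
A=cv2.imread("pics/scene0.png")[125:305,180:360];B=cv2.imread("pics/side0.png")[130:310,180:360]
cv2.imwrite("pics/crop.png",cv2.resize(np.hstack([A,B]),None,fx=2.2,fy=2.2,interpolation=cv2.INTER_CUBIC))
E
```

```text
grip [ 0.464 -0.123  0.074] 0.015
nest [ 0.577 -0.143  0.065] 0.0061
drum [ 0.571 -0.169  0.04 ] 0.001
carr [ 0.571 -0.16   0.001] 0.006
stand [ 0.577  0.133 -0.009] 0.0026
glue [0.755 0.008 0.002] 0.0066
foam [ 0.771 -0.177  0.001] 0.0063
jar [0.769 0.22  0.   ] 0.0062
[0.57419974 0.14616403 0.075     ]
```

View pics/crop.png

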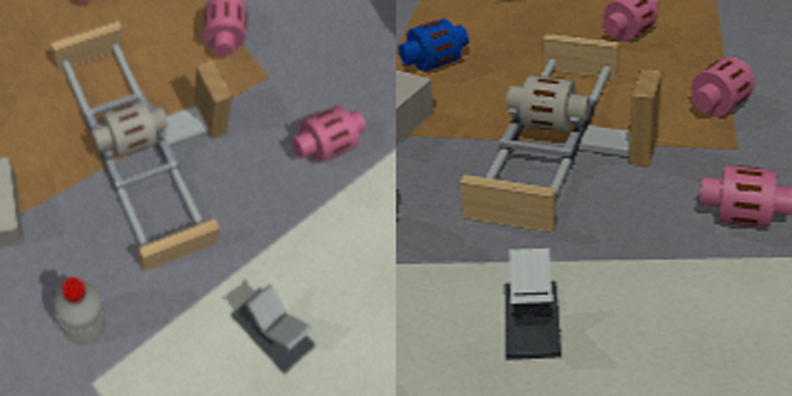

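The crop confirms a cream drum with brown window marks in the shuttle, at crop (135,128) in scene and (547,103) in side. The handle block is on the robot side. I'll fit the carrier and stand poses from corners.

```bash
cat > fit.py <<'E'
from h import *
S=lambda u,v:(180+u/2.2,125+v/2.2)
D=lambda u,v:(180+u/2.2,130+v/2.2)
car=[("scene",S(138,243),(50,155,50)),("scene",S(215,221),(-50,155,50)),("scene",S(218,228),(-50,169,50)),("scene",S(143,255),(50,169,50)),
("scene",S(143,267),(50,169,0)),("scene",S(218,242),(-50,169,0)),("scene",S(53,43),(50,-169,50)),("scene",S(117,24),(-50,-169,50)),("scene",S(121,32),(-50,-155,50)),("scene",S(56,52),(50,-155,50)),
("scene",S(197,67),(-103,-30,95)),("scene",S(214,63),(-127,-30,95)),("scene",S(229,96),(-127,30,95)),("scene",S(212,101),(-103,30,95)),
("side",D(65,178),(50,169,50)),("side",D(161,193),(-50,169,50)),("side",D(67,218),(50,169,0)),("side",D(158,229),(-50,169,0)),("side",D(149,37),(50,-155,50)),("side",D(223,43),(-50,-155,50)),
("side",D(234,161),(-103,30,0)),("side",D(256,164),(-127,30,0))]
st=[("scene",S(286,371),(25,45,0)),("scene",S(314,344),(-25,45,0)),("scene",S(232,316),(25,-45,0)),("side",D(111,357),(25,45,0)),("side",D(165,356),(-25,45,0))]
def fit(pts,x0):
    def f(x):
        c,s=np.cos(x[2]),np.sin(x[2])
        out=[]
        for cam,px,P in pts:
            P=np.array(P)/1000
            out+=list(proj(cam,[c*P[0]-s*P[1]+x[0],s*P[0]+c*P[1]+x[1],P[2]])[0]-px)
        return out
    r=least_squares(f,x0,loss="soft_l1");return r.x,np.array(f(r.x)).reshape(-1,2)
for p,x0 in((car,[.57,-.15,-.25]),(st,[.577,.14,0])):
    x,r=fit(p,x0);print(x.round(4));print(r.round(1).tolist())
E
python3 fit.py
python3 - <<'E'
from h import *
print(read_camera("scene").shape, [ (d["at"],d["confidence"]) for d in look_for("scene","stand")[:2]],[ (d["at"],d["confidence"]) for d in look_for("scene","drum")[:5]])
print(read_camera("side").shape, [ (d["at"],d["confidence"]) for d in look_for("side","stand")[:2]],[ (d["at"],d["confidence"]) for d in look_for("side","drum")[:5]])
E
```

```text
[ 0.5688 -0.1573 -0.236 ]
[[0.1, 0.9], [0.4, -2.5], [1.2, -1.2], [-0.1, 0.1], [0.2, 1.5], [-0.1, -0.2], [-1.0, -1.2], [1.0, -2.7], [0.9, -2.9], [-0.9, -1.8], [-0.5, -1.8], [-0.4, -2.7], [1.9, -1.1], [1.6, -0.6], [-0.9, 0.8], [-1.9, 0.7], [-0.4, -0.2], [-0.4, 1.7], [-0.7, -0.2], [-0.6, 1.1], [-0.4, 1.3], [-1.0, 1.3]]
[0.5761 0.1433 0.0976]
[[-0.6, 0.4], [0.3, -0.4], [-0.8, -0.7], [-0.4, 1.3], [0.8, 0.1]]
(384, 512, 3) [([303.4, 273.0], 0.65)] [([221.3, 113.7], 0.92), ([238.5, 181.3], 0.87), ([160.8, 174.2], 0.87), ([330.4, 186.1], 0.83), ([286.6, 133.2], 0.63)]
(384, 512, 3) [([241.1, 272.8], 0.74)] [([340.4, 219.9], 0.95), ([287.2, 137.5], 0.9), ([329.4, 166.8], 0.67), ([246.9, 177.6], 0.66)]
```

```bash
cat >> h.py <<'E'
from scipy.spatial.transform import Rotation as Rn
CAR=np.array([.5688,-.1573]);CY=-.236;ST=np.array([.576,.143]);SY=.098
def quat(yaw,roll=0.,flip=1):
    "tool down, tool y along carrier x*flip; roll: about carrier x"
    y=np.array([1.,0,0])*flip;z=np.array([0,0,-1.]);M=np.c_[np.cross(y,z),y,z]
    return (Rn.from_euler("z",yaw)*Rn.from_euler("x",roll)*Rn.from_matrix(M)).as_quat()
def grip(xy,yaw,zc):
    "TCP position for carrier origin xy at height zc"
    return np.array([xy[0]-.115*np.cos(yaw),xy[1]-.115*np.sin(yaw),zc+.072])
E
python3 - <<'E'
from h import *
g=grip(CAR,CY,0)
for f in(1,-1):
    for p,y in((g,CY),(g+[0,0,.1],CY),(grip(ST,SY,.085),SY),(grip(ST,SY,0),SY)):
        q=inverse_kinematics(p,quat(y,0,f));print(f,p.round(3),None if q is None else np.round(q,2))
for px in((238.5,181.3),(236,182)):print("drum",atz("scene",px,.05))
for px in((246.9,177.6),):print("drum",atz("side",px,.05))
for px in((330,186),(286,133),(221,114)):print("pink",atz("scene",px,.03))
t0=read_time_s();F=[];
for i in range(10):F.append(np.r_[read_ft_force(),read_ft_torque()])
print("dt10",read_time_s()-t0,np.mean(F,0).round(4),np.std(F,0).round(4))
E
```

```text
1 [ 0.457 -0.13   0.072] [-0.56  0.44  0.87  2.17 -0.51  0.74  0.41]
1 [ 0.457 -0.13   0.172] [-0.71  0.22  1.    2.12 -0.23  0.92  0.18]
1 [0.462 0.132 0.157] [-0.91  0.2   0.6   2.11 -0.14  0.88 -0.13]
1 [0.462 0.132 0.072] [-0.84  0.36  0.54  2.15 -0.28  0.7  -0.01]
-1 [ 0.457 -0.13   0.072] [-0.87  0.9   1.37  2.18 -1.07  1.07 -2.26]
-1 [ 0.457 -0.13   0.172] [-0.97  0.49  1.41  2.12 -0.57  1.02 -2.63]
-1 [0.462 0.132 0.157] [ 0.7   0.45 -1.23  2.04  0.51  1.    2.45]
-1 [0.462 0.132 0.072] [ 0.67  0.72 -1.24  2.09  0.85  0.98  2.2 ]
drum [ 0.56776415 -0.16167335  0.05      ]
drum [ 0.57477527 -0.16391307  0.05      ]
drum [ 0.57541188 -0.15097112  0.05      ]
pink [ 0.35877949 -0.00583665  0.03      ]
pink [ 0.34094719 -0.22958405  0.03      ]
pink [ 0.46221539 -0.41381018  0.03      ]
dt10 0.0 [-0.2463  1.0061 -0.1117 -0.0701  0.0613 -0.0217] [0. 0. 0. 0. 0. 0.]
```

Run:
```python
from h import *
g=grip(CAR,CY,0)
move_gripper(.05)
move_ptp(g+[0,0,.1],quat(CY));print(read_time_s(),read_eef_pos().round(4) if hasattr(read_eef_pos(),'round') else read_eef_pos())
def T(n,f):
    t=read_time_s();f();print(n,round(read_time_s()-t,3),np.round(read_ft_torque(),3))
p=g+[0,0,.1]
T("roll.02 sp.15",lambda:movel(p,quat(CY,.02)))
T("roll0 +1cm sp.05",lambda:movel(p+[0,.01,0],quat(CY,0),speed=.05))
T("back .003 sp.15",lambda:movel(p+[0,.007,0],quat(CY,0),speed=.15))
T("roll-.01 ptp",lambda:move_ptp(p+[0,.007,0],quat(CY,-.01)))
q=np.array(read_qpos());q[6]+=.01
T("mj",lambda:move_j(q))
T("p.05",lambda:pause(.05))
print(np.round(read_qpos(),3),read_time_s())
im=read_camera("wrist");cv2.imwrite("pics/w1.png",im[:,:,::-1])
print(look_for("wrist","drum")[:3],look_for("wrist","carrier_grip")[:2])
```

```text
4.625 [ 0.4576 -0.1294  0.1721]
roll.02 sp.15 0.25 [-0.005  0.02   0.011]
roll0 +1cm sp.05 0.35 [-0.029  0.03   0.04 ]
back .003 sp.15 0.25 [ 0.005 -0.032  0.072]
roll-.01 ptp 0.25 [ 0.044  0.016 -0.043]
mj 0.25 [ 0.024  0.022 -0.044]
p.05 0.05 [-0.028  0.03  -0.035]
[-0.733  0.213  1.     2.12  -0.213  0.916  0.162] 6.025
[{'at': [391.1, 204.7], 'confidence': 0.92}, {'at': [216.7, 297.6], 'confidence': 0.73}, {'at': [486.4, 292.9], 'confidence': 0.69}] [{'at': [347.2, 175.0], 'confidence': 0.96}]
```

View pics/w1.png

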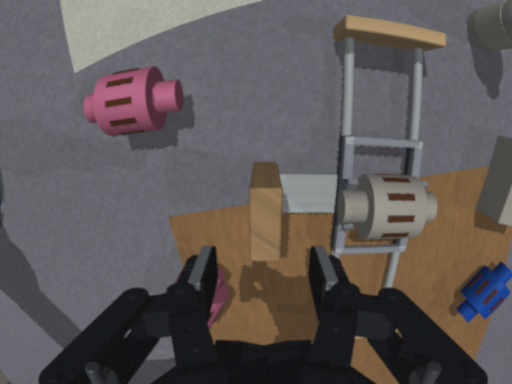

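The wrist view shows the handle top at about (265,223) and the cream drum at (391,205), with pink ones elsewhere. I'll check the handle position against the fit, then grasp.

```bash
cat >> h.py <<'E'
def wray(px):
    p=camera_params("wrist");K=np.array(p["K"]);T=np.array(p["camera_from_world"])
    d=np.array([(px[0]-K[0,2])/K[0,0],(px[1]-K[1,2])/K[1,1]]);r=np.linalg.norm(d)
    v=np.r_[d/max(r,1e-9)*np.sin(r),np.cos(r)]
    return -T[:3,:3].T@T[:3,3],T[:3,:3].T@v
def wz(px,z):
    o,d=wray(px);return o+d*(z-o[2])/d[2]
def inCar(px,zc=.05):
    "carrier-frame point at carrier height zc seen at wrist pixel (carrier gripped)"
    o,d=wray(px);R=Rn.from_quat(read_tcp_rot()).as_matrix();p=np.array(read_eef_pos())
    o=R.T@(o-p);d=R.T@d;q=o+d*((.072-zc)-o[2])/d[2]
    return np.array([q[1]-.115,q[0],.072-q[2]])
E
python3 - <<'E'
from h import *
for px in((251,187),(281,187),(279,260),(251,260),(265,223)):print(px,wz(px,.095).round(4))
d=wz((391.1,204.7),.05);print("drum",d.round(4))
c,s=np.cos(CY),np.sin(CY);r=d[:2]-CAR;print("drum in carrier",r@[c,s],r@[-s,c])
g=grip(CAR,CY,0);print("grip",g)
r=wz((265,223),.095)[:2]-CAR;print("block in carrier",r@[c,s],r@[-s,c])
a=wz((391,36),.05)[:2]-CAR;print("bar top middle",a@[c,s],a@[-s,c])
E
```

```text
(251, 187) [ 0.4528 -0.0994  0.095 ]
(281, 187) [ 0.4734 -0.1041  0.095 ]
(279, 260) [ 0.46   -0.1617  0.095 ]
(251, 260) [ 0.4387 -0.1568  0.095 ]
(265, 223) [ 0.4563 -0.1285  0.095 ]
drum [ 0.5714 -0.1572  0.05  ]
drum in carrier 0.0024879677961528067 0.0007121120432315692
grip [ 0.45698768 -0.13041123  0.072     ]
block in carrier -0.11610824476483009 0.0017394021918076463
bar top middle -0.009616105222890524 0.15359954504463913
```

```bash
cat > ctl.py <<'E'
from h import *
import pickle,os
G=9.8
D=ST-CAR;L=np.linalg.norm(D);U=D/L          # path of the carrier origin
def carrier_now():
    R=Rn.from_quat(read_tcp_rot()).as_matrix();cx,cy=R[:,1],R[:,0]   # carrier x, y axes
    o=np.array(read_eef_pos())+.115*cx+.072*R[:,2]
    return o,np.arcsin(cy[2]),np.arctan2(cx[1],cx[0])
class Ctl:
    def __init__(s):
        s.x=np.array([0.,0,0]);s.P=np.diag([.005,.01,.05])**2;s.t=read_time_s();s.phi=0.;s.lam=0.;s.miss=0;s.log=[]
    def predict(s,t,phi):
        dt=t-s.t
        if dt<=0:return
        a=-G*(s.phi+phi)/2
        F=np.array([[1,dt,dt*dt/2],[0,1,dt],[0,0,1]])
        s.x=F@s.x+np.array([a*dt*dt/2,a*dt,0])
        g=np.array([dt*dt/2,dt]);Q=np.zeros((3,3));Q[:2,:2]=np.outer(g,g)*.06**2;Q[2,2]=.01**2*dt
        s.P=F@s.P@F.T+Q;s.t=t;s.phi=phi
    def measure(s):
        o,phi,_=carrier_now();lam=(o[:2]-CAR)@U
        s.predict(read_time_s(),phi)
        cam=read_camera("wrist")
        best=None
        for d in look_for("wrist","drum"):
            q=inCar(d["at"])
            e=lam+q[1]-s.x[0]
            if abs(q[0])<.025 and abs(q[1])<.11 and abs(e)<.04 and (best is None or abs(e)<abs(best)):best=e;s.rel=q
        if best is None:s.miss+=1;return False
        s.miss=0;K=s.P[:,0]/(s.P[0,0]+.0025**2);s.x=s.x+K*best;s.P=s.P-np.outer(K,s.P[0]);s.lam=lam
        return True
    def step(s,ref,z,lam=None,yaw=None,phimax=.05,speed=.15,follow=True):
        ok=s.measure();o,phi,_=carrier_now()
        s.predict(read_time_s(),phi)             # image + network time
        br,vr,ar=ref
        a=ar-1.5*(s.x[0]-br)-2.3*(s.x[1]-vr)-s.x[2]
        ph=np.clip(-a/G,-phimax,phimax)
        if lam is None:lam=s.x[0]+s.x[1]*.25
        cur=(o[:2]-CAR)@U;lam=cur+np.clip(lam-cur,-.03,.03)
        w=np.clip(lam/L,0,1);yaw=CY+(SY-CY)*w if yaw is None else yaw
        c=CAR+U*lam
        R=Rn.from_quat(quat(yaw,ph)).as_matrix()
        p=np.r_[c,z]-.115*R[:,1]-.072*R[:,2]
        movel(p,quat(yaw,ph),speed=speed)
        _,phi,_=carrier_now();s.predict(read_time_s(),phi)
        print(f"t{s.t:.2f} {'' if ok else 'MISS'} rel {s.rel[:2].round(4)} b{s.x[0]:.4f} v{s.x[1]:.4f} bias{s.x[2]:.3f} phi{phi:.4f} z{o[2]:.3f} ref{br:.3f} lam{lam:.3f}")
    def save(s):pickle.dump(s,open("ctl.pkl","wb"))
E
python3 - <<'E'
from ctl import *
g=grip(CAR,CY,0)
movel(g+[0,0,.02],quat(CY),speed=.12);movel(g,quat(CY),speed=.05)
print(np.round(read_eef_pos(),4),read_ft_force())
print(move_gripper(0.,110),read_finger_gap(),read_grasp_force(),np.round(read_ft_force(),1),read_time_s())
c=Ctl();c.x[0]=0
read_camera("wrist")
for d in look_for("wrist","drum"):print(inCar(d["at"]).round(4),round(d["confidence"],2),d["at"])
print(carrier_now());c.save()
E
```

```text
[ 0.4567 -0.1305  0.0717] [0.03452184 0.05586327 0.41913375]
False 0.02315141307652534 107.93212294578552 [-1.2  0.1  4.4] 7.8917
[-0.0034 -0.0008  0.05  ] 0.93 [440.0, 248.4]
[-0.1878 -0.097   0.05  ] 0.73 [168.2, 361.1]
[-0.2237  0.0915  0.05  ] 0.72 [70.4, 98.4]
(array([ 5.68998032e-01, -1.57377555e-01,  4.48423889e-04]), np.float64(0.0003490248203227002), np.float64(-0.23591347804147483))
```

Run:
```python
from ctl import *
c=Ctl();c.rel=np.zeros(3)
for k in range(8):
    c.step((0,0,0),min(.09,.025*(k+1)))
    if c.miss>2:break
c.save();print(read_ft_force(),read_finger_gap())
```

```text
t8.41  rel [-0.0008 -0.0016] b-0.0015 v-0.0009 bias0.000 phi0.0001 z0.000 ref0.000 lam-0.001
t8.82  rel [-0.0024 -0.0002] b-0.0002 v0.0015 bias0.003 phi0.0010 z0.023 ref0.000 lam-0.000
t9.24  rel [-0.0024  0.0009] b0.0022 v0.0015 bias0.005 phi0.0023 z0.049 ref0.000 lam0.002
t9.59  rel [-0.0023 -0.0001] b0.0022 v-0.0019 bias0.005 phi0.0013 z0.074 ref0.000 lam0.002
t9.94  rel [-0.0025  0.0001] b0.0017 v-0.0018 bias0.006 phi0.0001 z0.089 ref0.000 lam0.002
t10.29  rel [-0.0004  0.0011] b0.0030 v0.0009 bias0.007 phi0.0016 z0.090 ref0.000 lam0.003
t10.64 MISS rel [-0.0004  0.0011] b0.0029 v-0.0015 bias0.007 phi0.0012 z0.090 ref0.000 lam0.003
t10.99  rel [-0.0025 -0.0027] b-0.0016 v-0.0052 bias0.005 phi-0.0014 z0.090 ref0.000 lam-0.002
[ 0.85811791  0.31896468 -7.54607796] 0.023046854245111523
```

Run:
```python
from ctl import *
c=pickle.load(open("ctl.pkl","rb"));t0=read_time_s();T=10.;print(L)
while True:
    u=min(1,(read_time_s()+.2-t0)/T)
    ref=(L*(10*u**3-15*u**4+6*u**5),L*30*(u*u-2*u**3+u**4)/T,L*(60*u-180*u*u+120*u**3)/T**2)
    c.step(ref,.09)
    if c.miss>2 or read_time_s()-t0>T+2 or abs(c.rel[1])>.06:break
c.save();print(carrier_now(),read_time_s())
for n in("scene","side"):cv2.imwrite(f"pics/{n}2.png",read_camera(n)[:,:,::-1])
A=cv2.imread("pics/scene2.png")[180:330,210:390];B=cv2.imread("pics/side2.png")[180:330,150:330]
cv2.imwrite("pics/crop2.png",cv2.resize(np.hstack([A,B]),None,fx=2.2,fy=2.2,interpolation=cv2.INTER_CUBIC))
```

```text
0.300386301285528
t11.34  rel [-0.0032 -0.0001] b-0.0041 v-0.0011 bias0.004 phi-0.0021 z0.090 ref0.000 lam-0.005
t11.69 MISS rel [-0.0032 -0.0001] b-0.0031 v0.0062 bias0.004 phi-0.0013 z0.090 ref0.000 lam-0.004
t12.04  rel [-0.003   0.0006] b0.0003 v0.0118 bias0.004 phi-0.0007 z0.090 ref0.002 lam-0.000
t12.39  rel [-0.0016  0.    ] b0.0054 v0.0164 bias0.004 phi-0.0006 z0.090 ref0.005 lam0.005
t12.74  rel [-0.0004 -0.001 ] b0.0108 v0.0199 bias0.004 phi-0.0017 z0.090 ref0.010 lam0.010
t13.09  rel [-0.0024 -0.0013] b0.0172 v0.0254 bias0.003 phi-0.0026 z0.090 ref0.016 lam0.016
t13.44  rel [-0.002   0.0019] b0.0310 v0.0385 bias0.004 phi-0.0004 z0.090 ref0.025 lam0.030
t13.79  rel [-0.0008 -0.0024] b0.0414 v0.0381 bias0.002 phi-0.0019 z0.090 ref0.036 lam0.041
t14.15  rel [-0.0026  0.0021] b0.0599 v0.0495 bias0.004 phi0.0002 z0.090 ref0.049 lam0.059
t14.52  rel [-0.0016  0.0015] b0.0807 v0.0533 bias0.005 phi0.0017 z0.090 ref0.064 lam0.080
t14.87  rel [-0.0034 -0.0015] b0.0961 v0.0487 bias0.004 phi-0.0006 z0.090 ref0.081 lam0.096
t15.22  rel [-0.004   0.0007] b0.1160 v0.0548 bias0.005 phi0.0
[... 1469 characters left out ...]
0.090 ref0.300 lam0.308
t21.29  rel [-0.0025 -0.004 ] b0.3058 v-0.0050 bias0.004 phi0.0020 z0.090 ref0.300 lam0.307
t21.64  rel [-0.003  -0.0042] b0.2976 v-0.0132 bias0.001 phi-0.0038 z0.090 ref0.300 lam0.297
t21.99  rel [-0.0017  0.0011] b0.2938 v-0.0031 bias0.001 phi-0.0034 z0.090 ref0.300 lam0.293
t22.34  rel [-0.0019  0.0035] b0.2977 v0.0085 bias0.002 phi0.0010 z0.090 ref0.300 lam0.297
t22.69  rel [-0.003   0.0035] b0.3064 v0.0114 bias0.005 phi0.0053 z0.090 ref0.300 lam0.307
t23.04  rel [-0.002  -0.0058] b0.3020 v-0.0074 bias0.002 phi-0.0000 z0.090 ref0.300 lam0.303
(array([0.57597204, 0.14449058, 0.08993014]), np.float64(-4.9138793787159155e-05), np.float64(0.09697812217937841)) 23.0417
```

View pics/crop2.png

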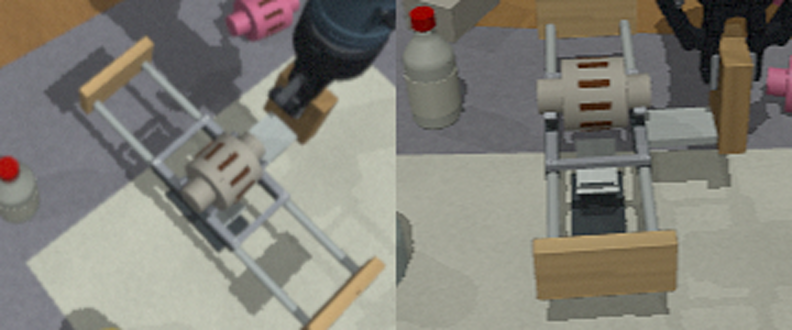

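The drum sits centred over the stand. The base and V show beneath it at crop (205,215) in scene and (598,190) in side. Now I hold the carrier fixed and balance by tilt only.

Run:
```python
from ctl import *
c=pickle.load(open("ctl.pkl","rb"))
for k in range(11):
    c.step((L,0,0),.09,lam=L,phimax=.02)
    if c.miss>2 or abs(c.rel[1])>.05:break
c.save();print(read_time_s())
```

```text
t23.49  rel [-0.0031 -0.0015] b0.2983 v-0.0058 bias0.002 phi-0.0019 z0.090 ref0.300 lam0.300
t23.84  rel [-0.004  -0.0006] b0.2993 v0.0021 bias0.003 phi-0.0000 z0.090 ref0.300 lam0.300
t24.19  rel [-0.0032 -0.0021] b0.2984 v0.0005 bias0.002 phi-0.0001 z0.090 ref0.300 lam0.300
t24.54  rel [-0.0033 -0.0034] b0.2965 v-0.0008 bias0.001 phi-0.0010 z0.090 ref0.300 lam0.300
t24.89  rel [-0.002  -0.0025] b0.2993 v0.0049 bias0.002 phi0.0008 z0.090 ref0.300 lam0.300
t25.24  rel [-0.0026 -0.0008] b0.3009 v0.0028 bias0.002 phi0.0013 z0.090 ref0.300 lam0.300
t25.59  rel [-0.0005 -0.0006] b0.2994 v-0.0020 bias0.002 phi-0.0002 z0.090 ref0.300 lam0.300
t25.94  rel [-0.001   0.0008] b0.3020 v0.0025 bias0.003 phi0.0011 z0.090 ref0.300 lam0.300
t26.29  rel [-0.0021  0.0022] b0.3033 v0.0008 bias0.003 phi0.0014 z0.090 ref0.300 lam0.300
t26.64  rel [-0.0042  0.0018] b0.3012 v-0.0039 bias0.003 phi-0.0002 z0.090 ref0.300 lam0.300
t26.99  rel [-0.0022  0.0016] b0.3016 v-0.0005 bias0.003 phi0.0003 z0.090 ref0.300 lam0.300
26.9917
```

Run:
```python
from ctl import *
c=pickle.load(open("ctl.pkl","rb"))
for z in np.arange(.082,.033,-.008):
    c.step((L,0,0),z,lam=L,phimax=.02)
    if c.miss>2 or abs(c.rel[1])>.03:break
c.save();print(read_ft_force(),carrier_now())
for n in("scene","side"):cv2.imwrite(f"pics/{n}3.png",read_camera(n)[:,:,::-1])
A=cv2.imread("pics/scene3.png")[200:330,220:380];B=cv2.imread("pics/side3.png")[200:330,170:330]
cv2.imwrite("pics/crop3.png",cv2.resize(np.hstack([A,B]),None,fx=2.5,fy=2.5,interpolation=cv2.INTER_CUBIC))
```

```text
t27.34  rel [-0.0032 -0.0002] b0.2992 v-0.0018 bias0.002 phi-0.0018 z0.090 ref0.300 lam0.300
t27.69  rel [-0.0034 -0.0005] b0.3001 v0.0035 bias0.002 phi-0.0005 z0.082 ref0.300 lam0.300
t28.04  rel [-0.0033 -0.0005] b0.3004 v0.0029 bias0.002 phi-0.0000 z0.074 ref0.300 lam0.300
t28.39  rel [-0.0038 -0.0004] b0.3002 v0.0012 bias0.001 phi-0.0003 z0.066 ref0.300 lam0.300
t28.74  rel [-0.0014 -0.0009] b0.2991 v0.0003 bias0.001 phi-0.0011 z0.058 ref0.300 lam0.300
t29.09  rel [-0.0009 -0.0018] b0.2983 v0.0014 bias-0.000 phi-0.0012 z0.050 ref0.300 lam0.300
t29.44  rel [-0.0031 -0.0007] b0.3010 v0.0054 bias0.001 phi0.0005 z0.042 ref0.300 lam0.300
[ 0.45301993 -0.66237197 -7.56428296] (array([0.57514401, 0.14261875, 0.03336802]), np.float64(0.0005113285975391651), np.float64(0.09782388734581778))
```

View pics/crop3.png

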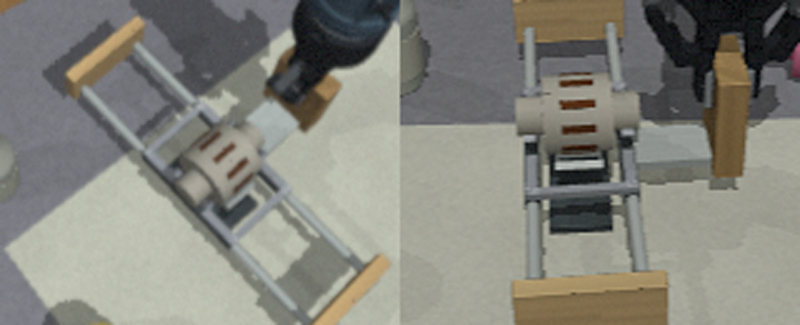

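The drum is just above the V, with the rods clear on both sides. I'll carry on through the handover and put the carrier down.

Run:
```python
from ctl import *
c=pickle.load(open("ctl.pkl","rb"))
for z in(.029,.025):c.step((L,0,0),z,lam=L,phimax=.01)
q=quat(SY)
for z in(.021,.016,.011,.006,.003,.001,-.0005):
    movel(grip(ST,SY,z),q,speed=.03);f=np.array(read_ft_force());print(z,f.round(1),carrier_now()[0].round(4))
    if f[2]>3:break
pause(.3);print(np.round(read_ft_force(),1),read_time_s())
for n in("scene","side"):cv2.imwrite(f"pics/{n}4.png",read_camera(n)[:,:,::-1])
A=cv2.imread("pics/scene4.png")[200:330,220:380];B=cv2.imread("pics/side4.png")[200:330,170:330]
cv2.imwrite("pics/crop4.png",cv2.resize(np.hstack([A,B]),None,fx=2.5,fy=2.5,interpolation=cv2.INTER_CUBIC))
```

```text
t29.89  rel [-0.001  -0.0013] b0.2985 v-0.0024 bias-0.001 phi-0.0011 z0.034 ref0.300 lam0.300
t30.24  rel [-0.0029 -0.0004] b0.3005 v0.0028 bias0.000 phi0.0005 z0.029 ref0.300 lam0.300
0.021 [-0.2 -0.5 -6. ] [0.576  0.143  0.0209]
0.016 [-0.5  0.5 -5.9] [0.5756 0.1428 0.0156]
0.011 [-0.3  0.3 -5.7] [0.5756 0.1428 0.0106]
0.006 [ 0.4  0.5 -5.9] [0.5756 0.1428 0.0056]
0.003 [ 1.  -0.3 -5.5] [0.5758 0.1429 0.0027]
0.001 [ 0.5 -0.  -6. ] [0.576  0.143  0.0009]
-0.0005 [-5.4 -1.4  3.8] [5.760e-01 1.431e-01 4.000e-04]
[-4.9 -0.9  5.4] 32.525
```

View pics/crop4.png

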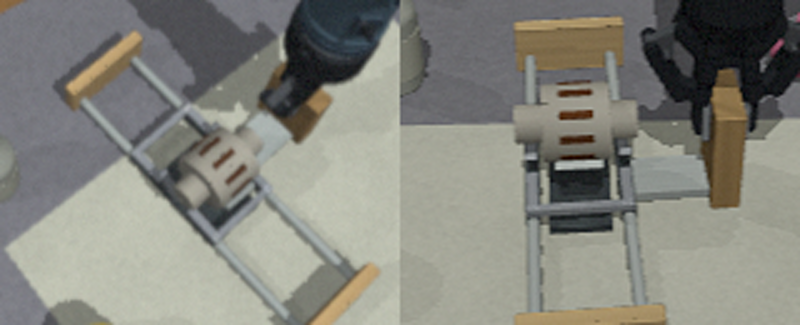

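The drum stays up in the V, clear of the lowered shuttle, and the carrier is on the table. The load dropped by about 1.7 N at the handover. I'll release, retreat and take one last look.

Run:
```python
from ctl import *
g=grip(ST,SY,0)
move_gripper(.05);movel(g+[0,0,.03],speed=.06);movel(g+[0,0,.15],speed=.15);pause(.5)
print(read_time_s(),read_finger_gap())
for n in("scene","side"):cv2.imwrite(f"pics/{n}5.png",read_camera(n)[:,:,::-1])
A=cv2.imread("pics/scene5.png")[190:330,210:380];B=cv2.imread("pics/side5.png")[190:330,160:330]
cv2.imwrite("pics/crop5.png",cv2.resize(np.hstack([A,B]),None,fx=2.3,fy=2.3,interpolation=cv2.INTER_CUBIC))
```

```text
35.1083 0.04969404743263656
```

View pics/crop5.png

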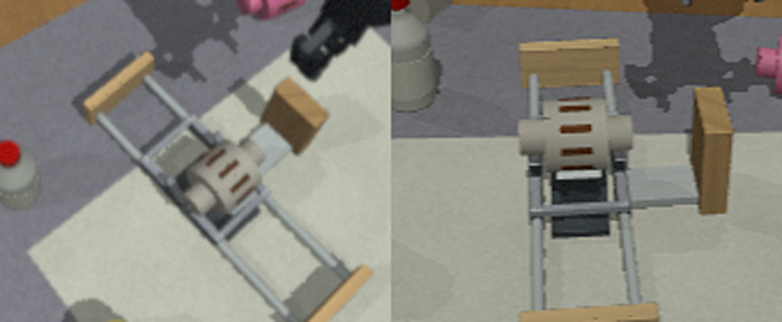

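The drum rests in the saddle at about crop (225,175) in scene, the carrier stands flat, and the gripper is clear.

```bash
python3 -c "
from bench import *
print(sign_off())"
```

```text
the job is handed in; nothing more can be done
None
```

The job is handed in: the drum rests in the V-saddle, the carrier stands released on the table around the stand, and the drum was held steady over the saddle for about 3.5 s beforehand; `sign_off()` returned no verdict.

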